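Close down the cup sealer

TASK

The last tasting cup is sealed, so close down the bench sealer: draw its cup carriage fully out from beneath the hot sealing head, the cup still standing in its pocket, and turn the heat knob on the sloping panel anticlockwise as far as it goes, to its off stop. The sealer only stands on its rubber feet: feel for the stops and do not drag it from its place, and leave the things round it where they are.

Things in the scene. Friction and masses are not known exactly. Their poses are not given: they have to be found in the camera images.
- sealer: bench cup sealer, about 3 kg, standing loose: steel housing 290 (x) x 274 (y) mm, top at z 63. Origin on the table under its middle, -x its front. Carriage lane along x at y = +60 mm; over the lane's rear the sealing head (x 10 to 140 mm, z 133 to 199 mm). Behind: lever, to z 345. Console at y -134 to -25 mm: panel sloping 35 deg, from z 70 mm at x -130 to z 139 mm at x -30
- heat_knob: black heat knob on the sloping panel: skirt 47 mm across, 6 mm thick, with a grip bar 42 long, 13 wide, its top 31 mm above the skirt's underside. Origin on the axis at that underside; z = turning axis, out of the panel (35 deg off vertical, leaning to the front); x along the bar to the end with the white pointer line. Turns 270 deg in all, anticlockwise (facing the panel) to off; stays where left
- knob_grip (a point): point on the knob's axis in the middle of the grip bar, 20 mm out from the skirt's underside, 11 mm below the bar's top; axes as the knob's
- knob_pointer (a point): end of the white pointer line on the skirt of the knob, 21 mm from its axis, 6 mm above the skirt's underside
- off_mark (a point): the point on the sealer where the end of the pointer line stands when the knob is at its off stop, beside the round white mark at the lower left end of the scale of white marks (the marks grow longer clockwise, hotter)
- carriage (a joint): how far the cup carriage is drawn out, m: 0 right in beneath the head, 0.115 at the front stop; it slides towards the sealer's front (-x of sealer) with a drag of about 3 N
- carriage_grip (a point): middle of the carriage's upright black grip: waisted round knob 18 to 23 mm across, 39 mm high, this point 23 mm above its foot and 16 mm below its top; it stands 127 mm in front of the pocket's middle; axes as the sealer's
- pocket (a point): middle of the floor of the carriage's round cup pocket, 56 mm across and 10 mm deep; axes as the sealer's
- cup_1: filled brown tasting cup 67 mm across the rim, narrower below, 46 mm high, loose in the carriage's pocket; origin in the middle of its underside, z up
- cup_2: dark green tasting cup 67 x 46 mm high standing on the table, a bystander; origin under its middle
- cup_3: brown tasting cup 67 x 46 mm high standing on the table, a bystander; origin under its middle
Not all that is in view belongs to the job. What is shaped like the cup_1 but blue or pink is not meant.

How it is judged:
At the end, for the whole second after the job is handed in: The knob's pointer is within 2 mm (about 5 degrees) of its place at the off stop; the carriage is out to within 6 mm of its front stop with the cup standing upright in the pocket (within 8 mm of its middle, within 7 degrees); the sealer stands still within 15 mm of where it stood (distance between knob_pointer and off_mark below 0.002 m and value of joint carriage above 0.109 m and distance between cup_1 and pocket below 0.008 m and angle between cup_1's own z axis and vertical below 0.12 rad and distance of each of sealer, off_mark from where it was at the start of the episode below 0.015 m and linear speed of each of sealer, cup_1 below 0.01 m/s); the robot touches nothing.
It fails at once if the sealer is dragged 20 mm or more from where it stood (distance of any of sealer, off_mark from where it was at the start of the episode above 0.02 m).
It fails at once if a bystander (one of the two tasting cups on the table) is moved 25 mm or more (distance of any of cup_2, cup_3 from where it was at the start of the episode above 0.025 m).
It also fails if it takes over 64 s, if anything falls off the work surface, if the arm or the gripper's body presses on something with over 40 N, if the wrist force passes 120 N, or if a joint passes its speed limit or range.

ROBOT

A 7-joint arm with a two-finger parallel gripper is mounted at the origin on a cart in front of the work surface, level with it; the furniture and walls round the work are solid. World frame = base frame: x ahead of the robot, y to its left, z up, the work surface at z = 0. Lengths are in m, angles in rad, forces in N, time in s.
With the tool pointing down it reaches from about 0.4 to 0.85 m from the base axis. Payload 4.5 kg.
Tool frame: the origin (TCP) lies midway between the tips of the shut fingers; the grasp point (between the pads) lies 19 mm behind it; z points along the fingers, y is the line along which they close (so a half turn about z gives the same grasp; the last joint's range is limited). The gripper opens to 88 mm and grips with 3 to 60 N. Pads are 18 mm wide; open, the fingers measure 123 mm over their backs; the gripper's body (75 mm by 187 mm) begins 45 mm behind the grasp point.
Start: joints at [1.362, 0.689, -0.195, 1.565, 0.157, 0.902, -0.215], TCP at [0.15, -0.607, 0.239] pointing down, gripper open.
Joint ranges: [-3.01, 3.01], [-0.46, 2.08], [-1.47, 1.51], [0.13, 2.56], [-1, 4.14], [0.04, 2.09], [-2.66, 2.66]. Speed limits (rad/s): [2.57, 2.57, 3.14, 3.14, 3.14, 3.14, 3.14].

INTERFACE

Orientations are given as a unit quaternion [x, y, z, w].
In Python, from plant import sensors, eyes, finish_job gives the robot as it stands.
- The arm moves only by the tool send_rows, never from a script. Its argument "rows" is text: rows parted by semicolons, each of 4 numbers parted by spaces: the shift along the tool's x, y, z normalised to -1 to 1, where 1 is 30 cm, then the turn about the tool's z normalised to -1 to 1, where 1 is 2 pi rad. A call has 1 to 10 rows; each row is the pose to reach, as a shift and turn from the pose commanded when the call began, along the tool's axes at that moment, turning the shorter way round; what a row does not reach only later rows make up. A row lasts 1/12 s, in which the tool goes at most 41.7 mm and 7.16 degrees, less where a joint would pass 70% of its speed; a pose out of reach is approached as far as the arm can. A call with a number of a shift or a turn outside -1 to 1 is refused whole. A call with a gripper value outside its range is refused whole. "jaw" is the closure, from -1 (fully open) to 1 (shut), set as the call begins (left out, the last holds). The fingers move at their own pace and stop on an object; "force" is the grip in N (left out, the last holds). Time passes only in rows, so rows that repeat a pose let the fingers close. It gives the time, the measured TCP pose, the force, the opening and the grip force at its end, in the units of the state.
- sensors.get_state(): the state, without advancing time (a new reading comes with each control period).
- eyes.snapshot(name): name is "scene" or "top" or "wrist"; returns (picture, depth): 384x512x3 uint8, red, green, blue; 384x512 float32, m along the optical axis (not along the pixel's ray), 0 where there is no reading.
- eyes.calibration(name): a dict with "fov_y" (degrees; the focal length in pixels is half the picture's height over the tangent of half this angle, whatever the lens; pixels are square), "cx", "cy" (the principal point, pixels), "world_from_camera" (4x4, takes a point from camera to world coordinates). Camera axes: x right, y down, z forward; pixel columns grow to the right and rows downward; lengths in m; the calibration is good to about 2 mm. A picture is of the moment at which its call begins: read the wrist's pose just before it. calibration takes no time and is no camera call; for the wrist camera it gives the pose at the moment of the call.
- finish_job(): hands the job in; it is judged then, once.
The state is a dict: "clock": time; "q": joint angles; "qd": joint speeds; "joint_torque": joint torques, N m; "tool_pos": TCP position; "eef_rot": TCP orientation; "contact_force": force on the tool from outside, world axes, zero at the start; "moment": the same for the moment, N m; "opening": opening from 0.0 (shut) to 1.0 (fully open); "finger_force": force on a finger pad.
Only numpy, scipy, OpenCV 4.12 (cv2) and the standard library are available. Lean on these libraries where they do the work, as an engineer would, in place of code of your own. Each camera call takes 0.05 s, during which the arm holds its last target. There are 200 camera calls.

## Working session

There is one attempt and no reset: what is moved stays moved. The work goes in short steps, Python scripts to look and compute and a tool call to move; the robot and the scene stay as the last step left them, time stands still between calls to the robot, and variables do not carry over. Pictures are saved under pics/ and viewed, at most 10 in all, crops included, and the job is handed in when it is done.

Besides the shell and the picture viewer there is one more tool, called after ">>>" as a command line: name --argument value ..., lists and objects as JSON in quotes. send_rows: Moves the arm, as the interface text tells. Scaled input: -1 to 1 covers 30 cm each way for a shift and 2 pi rad each way for a turn. Its arguments: {"type":"object","properties":{"rows":{"type":"string"},"jaw":{"type":"number"},"force":{"type":"number"}},"required":["rows"]}

```bash
ls; mkdir -p pics
cat > h.py <<'E'
import numpy as np,cv2
from plant import sensors,eyes,finish_job
from scipy.spatial.transform import Rotation as R
def cal(n):
    c=eyes.calibration(n); f=192/np.tan(np.radians(c['fov_y'])/2); return f,c['cx'],c['cy'],np.array(c['world_from_camera'])
def cloud(n,save=None):
    c=cal(n); p,d=eyes.snapshot(n); f,cx,cy,T=c
    v,u=np.mgrid[0:384,0:512]
    P=np.stack([(u-cx)/f*d,(v-cy)/f*d,d],-1)@T[:3,:3].T+T[:3,3]
    P[d==0]=np.nan
    if save: cv2.imwrite('pics/'+save+'.png',p[...,::-1]); np.savez('pics/'+save,p=p,P=P,T=T,f=f,cx=cx,cy=cy)
    return p,P
E
python3 - <<'E'
from h import *
for n in('scene','top','wrist'): 
    p,P=cloud(n,n+'0'); print(n,cal(n)[3].round(3).tolist(),cal(n)[0])
a=np.hstack([cv2.imread('pics/%s0.png'%n) for n in('scene','top')]); cv2.imwrite('pics/a.png',cv2.resize(a,(800,300),interpolation=cv2.INTER_AREA))
s=sensors.get_state();print(s['clock'],s['tool_pos'],s['eef_rot'],s['contact_force'])
E
```

```text
pics
scene [[0.781, -0.35, 0.517, 0.074], [-0.624, -0.425, 0.656, -0.219], [-0.01, -0.835, -0.55, 0.628], [0.0, 0.0, 0.0, 1.0]] 391.73305299147546
top [[0.021, -0.989, 0.148, 0.437], [-0.999, -0.026, -0.029, 0.446], [0.033, -0.148, -0.988, 1.12], [0.0, 0.0, 0.0, 1.0]] 409.1288809460639
wrist [[0.242, -0.933, -0.266, 0.22], [-0.97, -0.233, -0.065, -0.589], [-0.002, 0.274, -0.962, 0.385], [0.0, 0.0, 0.0, 1.0]] 291.7656677600066
0.15 [ 0.15009363 -0.60626698  0.23812124] [ 9.92640012e-01  1.21100742e-01 -1.22723830e-04 -6.34649313e-04] [ 0.89151897 -0.15646453 -0.46957432]
```

View pics/top0.png

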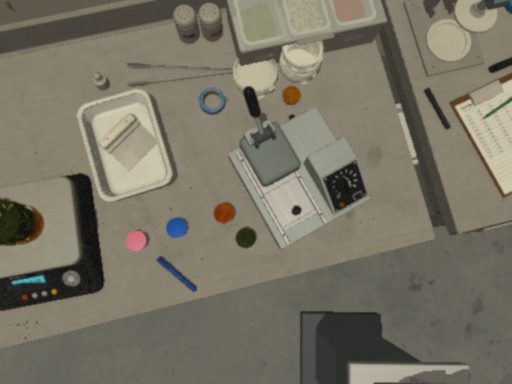

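View pics/scene0.png

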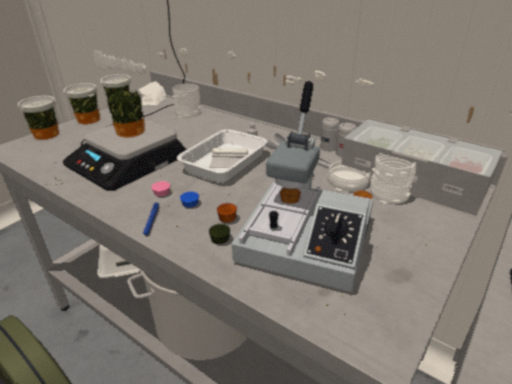

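The top view shows the sealer at about (300,175), its front facing the robot. The black carriage grip is at (297,210), the knob panel at (345,185), the bystander cups at (224,212) brown and (246,237) green. In the scene view, the grip is at (274,218) and the knob at (333,240).

Run:
```python
from h import *
z=np.load('pics/top0.npz');P=z['P']
for u,v in[(297,210),(345,185),(368,198),(284,245),(276,240),(320,110),(231,155),(224,212),(246,237),(270,158),(340,208),(355,150),(310,158)]: print(u,v,P[v,u].round(3))
s=sensors.get_state();r=R.from_quat(s['eef_rot']);print(r.as_matrix().round(3).tolist())
T=cal('wrist')[3];print('cam in tool',r.inv().apply(T[:3,3]-s['tool_pos']).round(3),(r.inv().as_matrix()@T[:3,:3]).round(3).tolist())
```

```text
297 210 [0.536 0.316 0.122]
345 185 [0.6   0.199 0.131]
368 198 [0.578 0.122 0.065]
284 245 [0.451 0.341 0.061]
276 240 [0.463 0.362 0.062]
320 110 [ 0.837  0.235 -0.001]
231 155 [0.683 0.484 0.063]
224 212 [0.534 0.499 0.035]
246 237 [0.47  0.439 0.029]
270 158 [0.646 0.389 0.202]
340 208 [0.548 0.198 0.074]
355 150 [0.722 0.137 0.002]
310 158 [0.663 0.287 0.138]
[[0.971, 0.24, -0.0], [0.24, -0.971, 0.001], [-0.0, -0.001, -1.0]]
cam in tool [ 0.071  0.    -0.147] [[0.001, -0.962, -0.274], [1.0, 0.002, -0.0], [0.001, -0.274, 0.962]]
```

```bash
cat >> h.py <<'E'
def mv(tgt,yaw=None,frm=None,fyaw=None):
    """normalised row from pose frm/fyaw (deg; tool x heading) to tgt/yaw; tool points down"""
    s=sensors.get_state(); m=R.from_quat(s['eef_rot']).as_matrix()
    cy=np.degrees(np.arctan2(m[1,0],m[0,0])) if fyaw is None else fyaw
    frm=s['tool_pos'] if frm is None else frm
    d=np.array(tgt)-frm; a=np.radians(cy)
    t=[np.cos(a)*d[0]+np.sin(a)*d[1], np.sin(a)*d[0]-np.cos(a)*d[1], -d[2]]
    turn=0 if yaw is None else -((yaw-cy+180)%360-180)/360
    return np.r_[np.array(t)/.3,turn].round(3)
E
python3 - <<'E'
from h import *
a=[.15,-.607,.239];b=[.40,-.42,.33];c=[.54,-.17,.34];d=[.59,.08,.34];e=[.59,.27,.33]
for p,q in[(a,b),(b,c),(c,d),(d,e)]: print(mv(q,25 if q==e else None,p,13.9))
E
```

```text
[ 0.959 -0.405 -0.303  0.   ]
[ 0.653 -0.697 -0.033  0.   ]
[ 0.362 -0.769 -0.     0.   ]
[ 0.152 -0.615  0.033 -0.031]
```

>>> send_rows --rows "0.24 -0.1 -0.08 0;0.48 -0.2 -0.15 0;0.72 -0.3 -0.22 0;0.96 -0.405 -0.3 0;0.96 -0.405 -0.3 0;0.96 -0.405 -0.3 0;0.96 -0.405 -0.3 0;0.96 -0.405 -0.3 0"

```text
clock: 0.82
tool_pos: [0.4034, -0.4168, 0.3295]
eef_rot: [0.992, 0.122, 0.001, -0.0]
contact_force: [0.7, -0.9, 0.1]
opening: 1.001
finger_force: 0.0
```

>>> send_rows --rows "0.653 -0.697 -0.033 0;0.653 -0.697 -0.033 0;0.653 -0.697 -0.033 0;0.653 -0.697 -0.033 0;0.653 -0.697 -0.033 0;0.653 -0.697 -0.033 0;0.653 -0.697 -0.033 0;0.653 -0.697 -0.033 0"

```text
clock: 1.48
tool_pos: [0.5446, -0.1591, 0.3388]
eef_rot: [0.992, 0.128, 0.002, -0.003]
contact_force: [0.5, 0.2, 0.6]
opening: 0.996
finger_force: 0.0
```

>>> send_rows --rows "0.362 -0.769 0 0;0.362 -0.769 0 0;0.362 -0.769 0 0;0.362 -0.769 0 0;0.362 -0.769 0 0;0.362 -0.769 0 0;0.362 -0.769 0 0;0.362 -0.769 0 0"

```text
clock: 2.15
tool_pos: [0.5901, 0.085, 0.3381]
eef_rot: [0.992, 0.125, -0.0, -0.001]
contact_force: [-0.6, -0.4, 0.1]
opening: 0.993
finger_force: 0.0
```

>>> send_rows --rows "0.152 -0.615 0.033 -0.031;0.152 -0.615 0.033 -0.031;0.152 -0.615 0.033 -0.031;0.152 -0.615 0.033 -0.031;0.152 -0.615 0.033 -0.031;0.152 -0.615 0.033 -0.031;0.152 -0.615 0.033 -0.031;0.152 -0.615 0.033 -0.031"

```text
clock: 2.82
tool_pos: [0.5913, 0.2672, 0.3284]
eef_rot: [0.977, 0.215, -0.0, 0.002]
contact_force: [-0.4, -0.1, 0.5]
opening: 1.004
finger_force: 0.0
```

Run:
```python
from h import *
s=sensors.get_state();print(s['clock'],s['tool_pos'].round(4) if hasattr(s['tool_pos'],'round') else s['tool_pos'],s['eef_rot'])
p,P=cloud('wrist','w1')
cv2.imwrite('pics/w1b.png',cv2.resize(p[...,::-1],(800,600),interpolation=cv2.INTER_CUBIC))
```

```text
2.8167 [0.5913 0.2672 0.3284] [ 9.76539338e-01  2.15333619e-01 -2.26453694e-04  1.51762010e-03]
```

View pics/w1b.png

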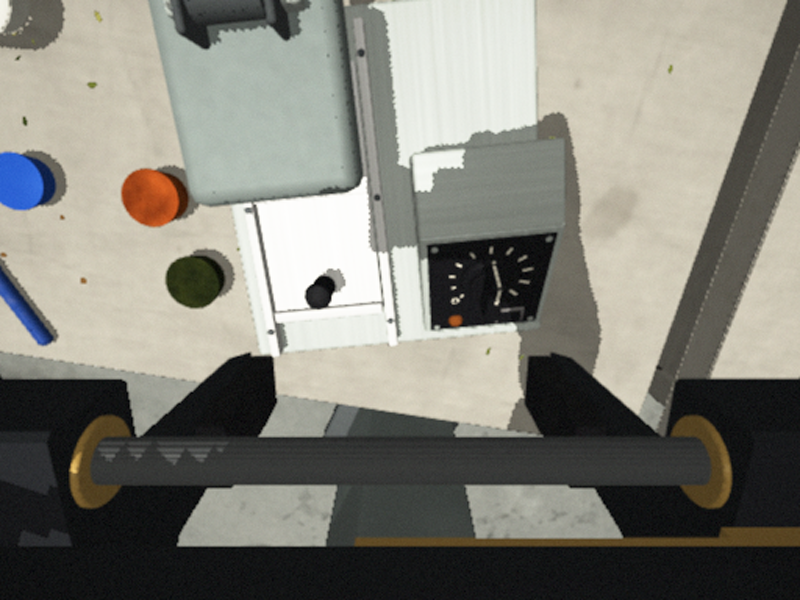

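The wrist view (800 px wide) shows the carriage grip at (320,293), the knob at about (495,280) with its white line, the off ring at (456,300), and the head above. A closer crop is needed for the pointer.

Run:
```python
from h import *
z=np.load('pics/w1.npz');P=z['P'];p=z['p']
c=p[145:215,270:360,::-1]; cv2.imwrite('pics/c1.png',cv2.resize(c,None,fx=7,fy=7,interpolation=cv2.INTER_CUBIC))
# sealer yaw from housing top mask z~63
Z=P[...,2]
m=(abs(Z-.063)<.006)&np.isfinite(Z); q=P[m][:,:2].astype(np.float32); print(m.sum(),cv2.minAreaRect(q))
# console panel plane
reg=np.zeros_like(m);reg[150:210,275:352]=1
blk=reg&(p.max(-1)<60)&np.isfinite(Z)&(Z>.06); Q=P[blk]
# RANSAC-ish plane w/ known slope: iterate
c0=Q.mean(0)
for i in range(15):
    u,s,vt=np.linalg.svd(Q-c0);n=vt[2]*np.sign(vt[2][2]); r=(P[blk]-c0)@n; k=abs(r)<.003 if i>4 else r<np.percentile(r,60); Q=P[blk][k]; c0=Q.mean(0)
print('plane',n,np.degrees(np.arccos(n[2])),'az',np.degrees(np.arctan2(-n[1],-n[0])),c0,len(Q))
H=(P-c0)@n
kn=reg&(H>.02)&(H<.045); print('bar top',P[kn].mean(0),kn.sum(),np.nanmax(H[kn]),np.unique((H[kn]*1000).round(),return_counts=True))
v,u=np.nonzero(kn);print(u.min(),u.max(),v.min(),v.max(),np.cov(u,v).round(1).tolist())
g=np.zeros_like(m);g[175:205,190:225]=1
b=g&(p.max(-1)<60)&(Z>.08); print('grip',b.sum(),P[b&(Z>np.nanmax(Z[b])-.004)].mean(0),np.nanmax(Z[b]))
print('head',[P[v,u].round(3) for u,v in[(125,122),(228,118),(180,125)]], 'lane floor',P[170,190].round(3),P[202,190].round(3))
```

```text
15149 ((0.635118305683136, 0.30251389741897583), (0.29090413451194763, 0.272636741399765), 29.929536819458008)
plane [-0.49404131 -0.29035142  0.81952378] 34.96284903249401 az 30.443041962299187 [0.60969197 0.19782723 0.1136811 ] 2676
bar top [0.6005348  0.19146407 0.14066618] 331 0.032105645378315534 (array([20., 21., 22., 23., 24., 25., 26., 27., 28., 29., 30., 31., 32.]), array([  7,  10,  17,   8,  16,  11,  15,  10,  22,  18,  71, 107,  19]))
309 324 178 205 [[14.9, -11.2], [-11.2, 57.5]]
grip 273 [0.53902186 0.31550374 0.12077908] 0.12337476756807952
head [array([0.595, 0.401, 0.199]), array([0.638, 0.317, 0.191]), array([0.613, 0.355, 0.196])] lane floor [0.544 0.345 0.078] [0.503 0.328 0.083]
```

View pics/c1.png

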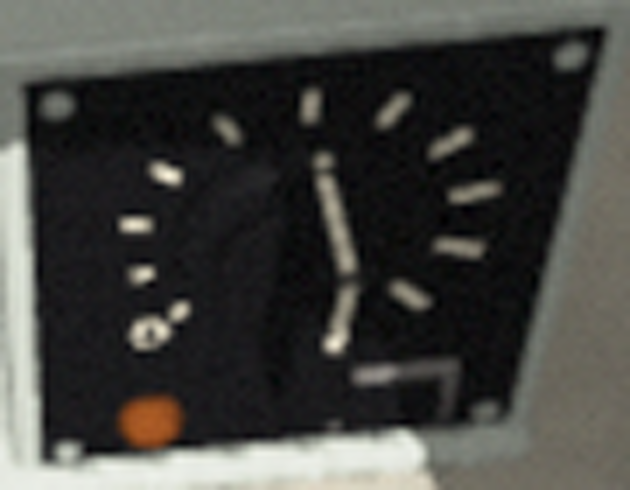

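The crop shows a white line with one end at (325,160), a bend at (350,270) and its lower end at (335,345). The off ring is at (150,330). Depth will tell which end lies on the skirt.

Run:
```python
from h import *
z=np.load('pics/w1.npz');P=z['P']
n=np.array([-.4940,-.2904,.8195]);c0=np.array([.60969,.19783,.11368])
ex=np.array([n[1],-n[0],0]);ex/=np.linalg.norm(ex); up=np.cross(n,ex)  # ex=right? 
print('ex',ex,'up',up)
def rep(X):
    d=X-c0; return (np.array([d@ex,d@up,d@n])*1000).round(1)
for x,y in[(325,160),(328,180),(335,215),(343,245),(350,265),(347,290),(340,320),(335,345),(150,330),(180,310),(312,105),(400,295)]:
    u=270+x/7;v=145+y/7; A=P[int(round(v)),int(round(u))]; print((x,y),A.round(3),rep(A))
# ray-plane for marks: panel marks on H=0 plane
T=z['T'];f=z['f']
for x,y in[(150,330),(142,275),(135,224),(166,174),(228,130),(312,105),(395,110),(450,143),(475,191),(458,246),(410,295)]:
    u=270+x/7;v=145+y/7; r=T[:3,:3]@np.array([(u-z['cx'])/f,(v-z['cy'])/f,1]);o=T[:3,3]; A=o+r*((c0-o)@n)/(r@n); print('mark',rep(A))
```

```text
ex [-0.50677606  0.86207774  0.        ] up [-0.7064727  -0.41530298 -0.57303417]
(325, 160) [0.625 0.203 0.131] [ -3.5 -22.7   5.4]
(328, 180) [0.622 0.201 0.135] [ -3.9 -22.2   9.9]
(335, 215) [0.618 0.199 0.141] [ -3.6 -22.2  17.9]
(343, 245) [0.615 0.197 0.145] [ -3.9 -21.   23.2]
(350, 265) [0.613 0.195 0.148] [ -4.1 -20.9  27.8]
(347, 290) [0.61  0.194 0.151] [ -3.5 -20.1  31.5]
(340, 320) [0.603 0.19  0.145] [ -3.2 -10.7  31.3]
(335, 345) [0.599 0.189 0.143] [-2.3 -6.1 32. ]
(150, 330) [0.579 0.209 0.099] [25.  25.4  0.1]
(180, 310) [0.586 0.206 0.104] [18.6 19.   1. ]
(312, 105) [0.633 0.209 0.133] [ -2.4 -32.1   1.1]
(400, 295) [0.606 0.17  0.103] [-22.4  20.4   1.3]
mark [24.4 26.  -0. ]
mark [26.2  9.4 -0. ]
mark [27.6 -5.  -0. ]
mark [ 22.3 -17.4   0. ]
mark [ 11.9 -26.9  -0. ]
mark [ -2.2 -31.    0. ]
mark [-16.6 -27.9  -0. ]
mark [-27.2 -18.4   0. ]
mark [-33.4  -5.2  -0. ]
mark [-32.3   9.6  -0. ]
mark [-25.   22.7  -0. ]
```

Run:
```python
from h import *
s=sensors.get_state();print(np.round(s['q'],2),s['opening'])
a=s['tool_pos']
print(mv([.599,.189,.22],27.5), mv([.599,.189,.13],27.5))
print(mv([.599,.189,.22],-152.5))
z=np.load('pics/w1.npz');P=z['P'];n=np.array([-.4940,-.2904,.8195]);c0=np.array([.60969,.19783,.11368]);ex=np.array([-.507,.862,0]);dn=np.array([-.7065,-.4153,-.573])
d=P-c0;k=np.zeros(P.shape[:2],bool);k[150:210,275:352]=1;k&=(d@n>.029)&(d@n<.034);B=np.c_[d[k]@ex,d[k]@dn]*1000;print(cv2.minAreaRect(B.astype(np.float32)),len(B))
```

```text
[-0.36  0.64 -0.26  1.36  0.17  1.16 -1.78] 0.9996080067564284
[-0.086  0.247  0.362 -0.007] [-0.086  0.247  0.662 -0.007]
[-0.086  0.247  0.362  0.493]
((-1.8154890537261963, -1.2706890106201172), (40.38544464111328, 12.189446449279785), 84.8917465209961) 207
```

>>> send_rows --rows "-0.086 0.247 0.36 0;-0.086 0.247 0.36 0;-0.086 0.247 0.36 0;-0.086 0.247 0.36 0;-0.086 0.247 0.45 0;-0.086 0.247 0.5 0;-0.086 0.247 0.5 0;-0.086 0.247 0.5 0" --jaw 0.2 --force 5

```text
clock: 3.53
tool_pos: [0.5987, 0.1914, 0.1791]
eef_rot: [0.976, 0.216, -0.0, 0.0]
contact_force: [0.4, 0.2, 0.5]
opening: 0.422
finger_force: 0.0
```

Run:
```python
from h import *
print(mv([.599,.1893,.13],25.5),sensors.get_state()['opening'])
p,P=cloud('wrist','w2')
cv2.imwrite('pics/w2b.png',cv2.resize(p[100:,...,::-1],None,fx=1.5,fy=1.5))
```

```text
[-0.002  0.007  0.164 -0.001] 0.42207774501876616
```

View pics/w2b.png

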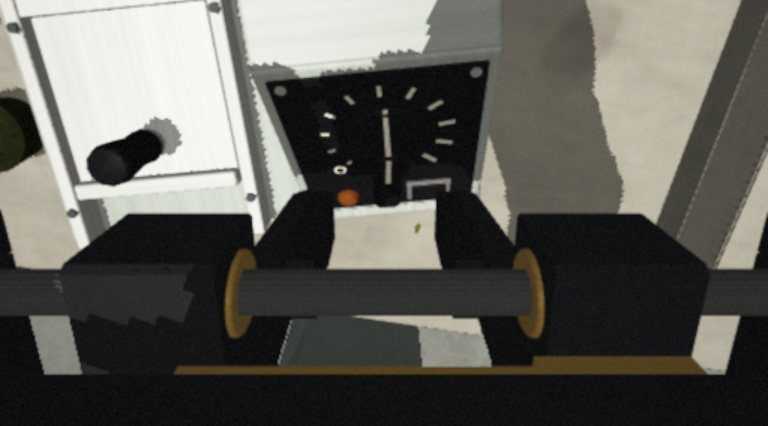

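The fingers (inner edges 332 and 438) straddle the bar line at x≈388, so I can descend.

>>> send_rows --rows "0 0.007 0.08 0;0 0.007 0.13 0;0 0.007 0.164 0;0 0.007 0.164 0;0 0.007 0.164 0"

```text
clock: 4.0
tool_pos: [0.5998, 0.191, 0.1304]
eef_rot: [0.976, 0.217, 0.001, -0.0]
contact_force: [-0.3, -0.1, 0.6]
opening: 0.402
finger_force: 0.0
```

>>> send_rows --rows "0 0 0 0;0 0 0 0;0 0 0 0;0 0 0 0;0 0 0 0;0 0 0 0" --jaw 1 --force 5

```text
clock: 4.5
tool_pos: [0.5999, 0.1907, 0.1303]
eef_rot: [0.976, 0.217, 0.001, 0.0]
contact_force: [-0.6, -0.7, 6.5]
opening: 0.152
finger_force: 5.0
```

>>> send_rows --rows "0 0 0 -0.014;0 0 0 -0.028;0 0 0 -0.042;0 0 0 -0.056;0 0 0 -0.07;0 0 0 -0.084;0 0 0 -0.098;0 0 0 -0.112;0 0 0 -0.112"

```text
clock: 5.25
tool_pos: [0.5993, 0.1912, 0.1297]
eef_rot: [0.841, 0.541, 0.0, -0.001]
contact_force: [-1.4, 0.9, 3.3]
opening: 0.191
finger_force: 5.6
```

```bash
cat > st.py <<'E'
from h import *
s=sensors.get_state();m=R.from_quat(s['eef_rot']).as_matrix()
print('yaw',np.degrees(np.arctan2(m[1,0],m[0,0])).round(1),'pos',np.round(s['tool_pos'],4),'F',np.round(s['contact_force'],1),'M',np.round(s['moment'],2),'open mm',round(88*s['opening'],1),'q7',round(s['q'][6],2))
E
python3 st.py
```

```text
yaw 65.5 pos [0.5993 0.1912 0.1297] F [-1.4  0.9  3.3] M [ 0.05 -0.03 -0.17] open mm 16.8 q7 -1.22
```

>>> send_rows --rows "0 0 0 -0.014;0 0 0 -0.028;0 0 0 -0.042;0 0 0 -0.056;0 0 0 -0.07;0 0 0 -0.084;0 0 0 -0.098;0 0 0 -0.112;0 0 0 -0.112"

```text
clock: 6.0
tool_pos: [0.5986, 0.1906, 0.1294]
eef_rot: [0.604, 0.797, -0.001, -0.0]
contact_force: [-2.5, -0.1, 3.8]
opening: 0.218
finger_force: 5.5
```

```bash
python3 st.py
```

```text
yaw 105.7 pos [0.5986 0.1906 0.1294] F [-2.5 -0.1  3.8] M [-0.22  0.3  -0.08] open mm 19.2 q7 -0.67
```

>>> send_rows --rows "0 0 0 -0.014;0 0 0 -0.028;0 0 0 -0.042;0 0 0 -0.056;0 0 0 -0.07;0 0 0 -0.084;0 0 0 -0.098;0 0 0 -0.112;0 0 0 -0.112"

```text
clock: 6.75
tool_pos: [0.5976, 0.1904, 0.1292]
eef_rot: [0.292, 0.956, -0.001, -0.001]
contact_force: [-4.8, -1.1, 5.8]
opening: 0.229
finger_force: 5.1
```

```bash
python3 st.py
```

```text
yaw 146.0 pos [0.5976 0.1904 0.1292] F [-4.8 -1.1  5.8] M [-0.35  0.77 -0.09] open mm 20.2 q7 -0.08
```

>>> send_rows --rows "0 0 0 -0.01;0 0 0 -0.02;0 0 0 -0.03;0 0 0 -0.04;0 0 0 -0.04"

```text
clock: 7.17
tool_pos: [0.5976, 0.1898, 0.129]
eef_rot: [0.171, 0.985, -0.001, -0.002]
contact_force: [-4.4, -2.5, 4.8]
opening: 0.226
finger_force: 5.1
```

```bash
python3 st.py
```

```text
yaw 160.3 pos [0.5976 0.1898 0.129 ] F [-4.4 -2.5  4.8] M [-0.46  0.9  -0.11] open mm 19.9 q7 0.13
```

>>> send_rows --rows "0 0 0 -0.01;0 0 0 -0.02;0 0 0 -0.03;0 0 0 -0.03"

```text
clock: 7.5
tool_pos: [0.5978, 0.1893, 0.1289]
eef_rot: [0.078, 0.997, -0.002, -0.002]
contact_force: [-5.0, -3.2, 4.1]
opening: 0.218
finger_force: 5.0
```

```bash
python3 st.py
```

```text
yaw 171.1 pos [0.5978 0.1893 0.1289] F [-5.  -3.2  4.1] M [-0.64  0.76 -0.08] open mm 19.2 q7 0.3
```

>>> send_rows --rows "0 0 0 -0.01;0 0 0 -0.02;0 0 0 -0.03;0 0 0 -0.03"

```text
clock: 7.83
tool_pos: [0.5978, 0.1891, 0.1288]
eef_rot: [-0.016, 1.0, -0.002, -0.002]
contact_force: [-4.0, -3.4, 4.7]
opening: 0.234
finger_force: 6.6
```

```bash
python3 st.py
python3 - <<'E'
from h import *
p,P=cloud('wrist','w3')
q,Q=cloud('top','t3')
a=cv2.resize(p[100:330,120:400,::-1],(560,460)); b=cv2.resize(q[140:220,300:380,::-1],(240,240))
c=np.zeros((460,800,3),np.uint8);c[:,:560]=a;c[:240,560:]=b;cv2.imwrite('pics/w3b.png',c)
E
```

```text
yaw -178.2 pos [0.5978 0.1891 0.1288] F [-4.  -3.4  4.7] M [-0.62  0.8  -0.19] open mm 20.6 q7 0.47
```

View pics/w3b.png

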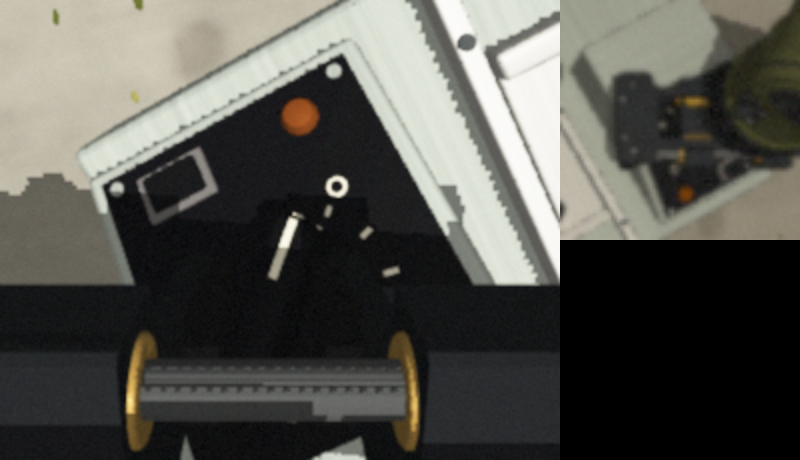

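The wrist view shows the bar's white line from (273,278) to (297,215), close to the dash at (328,212) next to the off ring at (337,187). I'll measure its angle.

```bash
cat > ang.py <<'E'
from h import *
import sys
def ang(name,u0,u1,v0,v1):
    z=np.load('pics/%s.npz'%name);P=z['P'];p=z['p'].astype(int)
    n=np.array([-.4940,-.2904,.8195]);c0=np.array([.60969,.19783,.11368]);ex=np.array([-.5068,.8621,0]);dn=np.array([-.7065,-.4153,-.573])
    d=P-c0;X=np.stack([d@ex,d@dn,d@n],-1)*1000
    k=np.zeros(P.shape[:2],bool);k[v0:v1,u0:u1]=1
    w=k&(p.min(-1)>90)&(X[...,2]>29)&(X[...,2]<34)
    B=X[w][:,:2]; vx,vy,x0,y0=cv2.fitLine(B.astype(np.float32),cv2.DIST_L2,0,.01,.01).ravel()
    print('line pts',len(B),B.min(0),B.max(0),'dir deg ACW from up',np.degrees(np.arctan2(vx,-vy)),(x0,y0), 'mean dir from centre',np.degrees(np.arctan2(B[:,0].mean()+1.8,-(B[:,1].mean()+1.3))))
    wl=k&(p.min(-1)>110)&(X[...,2]<29); print('low', [ (X[a,b].round(1).tolist()) for a,b in zip(*np.nonzero(wl))][:40])
ang(sys.argv[1],*map(int,sys.argv[2:]))
E
python3 ang.py w3 240 300 195 245; python3 ang.py w1 300 330 165 205 | head -1
```

```text
line pts 167 [0.74811529 1.56825689] [14.42379157 14.84420632] dir deg ACW from up 135.50676 (np.float32(7.2820177), np.float32(8.226692)) mean dir from centre 136.36888078897977
low [[21.9, 26.3, 0.6], [22.5, 26.2, 0.1], [23.0, 25.8, 0.2], [23.6, 25.5, 0.3], [25.3, 24.7, 0.1], [25.8, 24.5, -0.4], [26.4, 24.3, -0.8], [27.0, 23.7, 0.2], [27.5, 23.2, 0.9], [22.2, 25.3, 0.9], [22.7, 25.5, -0.6], [23.3, 25.1, -0.4], [23.9, 24.3, 1.2], [24.4, 24.3, 0.4], [25.0, 24.0, 0.2], [25.5, 23.9, -0.4], [26.1, 23.3, 0.7], [22.5, 24.6, 0.2], [23.0, 24.6, -0.7], [23.6, 24.2, -0.3], [24.2, 23.7, 0.3], [24.7, 23.3, 0.7], [25.3, 23.1, 0.3], [25.9, 22.7, 0.7], [23.8, 23.4, -0.5], [24.4, 23.0, -0.4], [25.0, 22.6, 0.1], [20.2, 21.5, 0.1], [19.3, 21.4, -0.6], [19.9, 21.0, -0.2], [20.6, 20.2, 1.4], [19.2, 20.4, 0.7], [19.8, 20.0, 1.1], [9.0, 25.3, -0.6], [9.7, 24.8, 0.2], [18.8, 20.0, 0.1], [19.4, 19.7, 0.2], [8.9, 24.4, 0.3], [13.1, 15.4, 28.3], [13.6, 14.9, 28.9]]
line pts 24 [ -3.87065915 -20.07764709] [-0.11683141 -2.90562815] dir deg ACW from up 173.26047 (np.float32(-2.1559803), np.float32(-11.181916)) mean dir from centre -2.063097324440762
```

>>> send_rows --rows "0 0 0 -0.01;0 0 0 -0.02;0 0 0 -0.02;0 0 0 -0.02" --force 8

```text
clock: 8.27
tool_pos: [0.5969, 0.1891, 0.1289]
eef_rot: [-0.077, 0.997, -0.002, -0.003]
contact_force: [-7.1, -3.9, 6.2]
opening: 0.251
finger_force: 12.2
```

```bash
python3 st.py; python3 -c "
from h import *
cloud('wrist','w4')"; python3 ang.py w4 235 300 190 245|head -1
```

```text
yaw -171.1 pos [0.5969 0.1891 0.1289] F [-7.1 -3.9  6.2] M [-0.65  1.18 -0.36] open mm 22.1 q7 0.57
line pts 152 [0.37817643 1.41968428] [13.88562499 14.58956914] dir deg ACW from up 135.49867 (np.float32(6.9244814), np.float32(7.907718)) mean dir from centre 136.5436322221986
```

The stop is reached: the angle is unchanged at 135.5° while the torque rises. Releasing and rising.

>>> send_rows --rows "0 0 0 0;0 0 0 0;0 0 0 0;0 0 -0.05 0;0 0 -0.15 0;0 0 -0.3 0;0 0 -0.45 0;0 0 -0.5 0;0 0 -0.5 0" --jaw 0.1

```text
clock: 9.07
tool_pos: [0.6013, 0.1939, 0.2869]
eef_rot: [-0.08, 0.997, 0.003, 0.005]
contact_force: [0.5, 0.1, 0.4]
opening: 0.447
finger_force: 0.0
```

```bash
python3 st.py
python3 - <<'E'
from h import *
p,P=cloud('wrist','w5')
cv2.imwrite('pics/w5b.png',cv2.resize(p[:300,...,::-1],None,fx=1.5,fy=1.5))
E
python3 ang.py w5 215 300 150 260|head -1
```

```text
yaw -170.8 pos [0.6013 0.1939 0.2869] F [0.5 0.1 0.4] M [ 0.04 -0.16  0.01] open mm 39.3 q7 0.72
line pts 55 [0.24992933 1.14939129] [13.77124943 14.56457761] dir deg ACW from up 136.1534 (np.float32(6.574705), np.float32(7.4225492)) mean dir from centre 136.16552446795063
```

View pics/w5b.png

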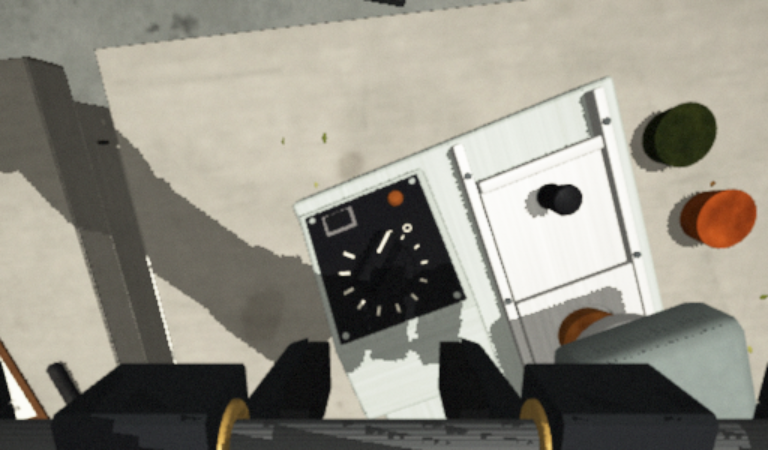

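The view shows the knob line (378,250)→(390,232) pointing at the off ring (407,228). The carriage grip top is at (567,199), with the cup partly visible under the head.

Run:
```python
from h import *
z=np.load('pics/w5.npz');P=z['P'];p=z['p'];Z=P[...,2]
k=np.zeros(Z.shape,bool);k[110:160,345:400]=1;k&=(Z>.117)&(Z<.13)&(p.max(-1)<80)
print(k.sum(),P[k].mean(0),P[k].min(0),P[k].max(0))
m=(abs(Z-.063)<.005);print(cv2.minAreaRect(P[m][:,:2].astype(np.float32)))
g=[.538,.315]
print(mv([*g,.19],-150),mv([*g,.16],-150),mv([*g,.093],-150))
```

```text
301 [0.5381338  0.31472688 0.12048854] [0.52771008 0.30540306 0.11711864] [0.54807574 0.32537649 0.12348471]
((0.6351768970489502, 0.30396097898483276), (0.2890954911708832, 0.2732155919075012), 30.591411590576172)
[ 0.141  0.436  0.312 -0.058] [ 0.141  0.436  0.412 -0.058] [ 0.141  0.436  0.636 -0.058]
```

>>> send_rows --rows "0.05 0.145 0 -0.019;0.1 0.29 0 -0.038;0.141 0.436 0 -0.057;0.141 0.436 0 -0.057;0.141 0.436 0.12 -0.057;0.141 0.436 0.24 -0.057;0.141 0.436 0.36 -0.057;0.141 0.436 0.4 -0.057;0.141 0.436 0.4 -0.057" --jaw -0.1

```text
clock: 9.87
tool_pos: [0.5352, 0.3107, 0.1556]
eef_rot: [-0.256, 0.967, -0.002, -0.003]
contact_force: [-0.5, 0.5, -0.3]
opening: 0.552
finger_force: 0.0
```

```bash
python3 st.py
python3 - <<'E'
from h import *
print(mv([.538,.315,.094],-150))
p,P=cloud('wrist','w6');cv2.imwrite('pics/w6b.png',cv2.resize(p[100:340,60:450,::-1],None,fx=1.6,fy=1.6))
E
```

```text
yaw -150.3 pos [0.5352 0.3107 0.1556] F [-0.5  0.5 -0.3] M [ 0.09 -0.12 -0.01] open mm 48.6 q7 0.7
[-0.015  0.008  0.205 -0.001]
```

View pics/w6b.png

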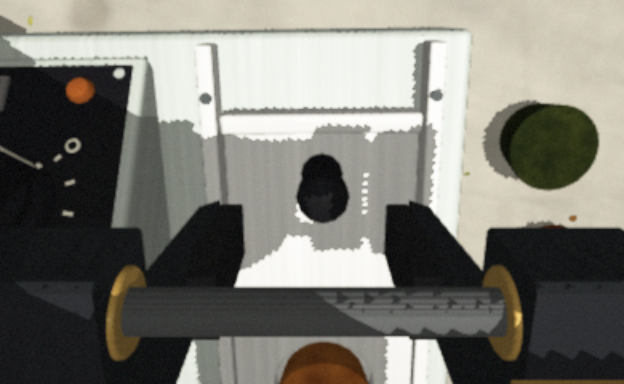

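The grip (322,188) sits between the fingers (inner edges 243 and 386, middle 315), offset by about 2 mm as computed. I'll descend and close gently.

>>> send_rows --rows "-0.015 0.008 0.05 0;-0.015 0.008 0.1 0;-0.015 0.008 0.15 0;-0.015 0.008 0.2 0;-0.015 0.008 0.2 0;-0.015 0.008 0.2 0"

```text
clock: 10.42
tool_pos: [0.5387, 0.3168, 0.0983]
eef_rot: [-0.257, 0.966, -0.0, -0.001]
contact_force: [0.7, 1.5, 0.7]
opening: 0.552
finger_force: 0.0
```

>>> send_rows --rows "0 0 0 0;0 0 0 0;0 0 0 0;0 0 0 0;0 0 0 0;0 0 0 0" --jaw 1 --force 7

```text
clock: 10.92
tool_pos: [0.5397, 0.3174, 0.1001]
eef_rot: [-0.257, 0.967, -0.0, 0.001]
contact_force: [0.6, -0.3, 2.5]
opening: 0.246
finger_force: 7.0
```

```bash
python3 st.py
```

```text
yaw -150.3 pos [0.5397 0.3174 0.1001] F [ 0.6 -0.3  2.5] M [-0.13 -0.16 -0.02] open mm 21.7 q7 0.65
```

>>> send_rows --rows "0.01 0 0 0;0.03 0 0 0;0.055 0 0 0;0.085 0 0 0;0.115 0 0 0;0.145 0 0 0;0.175 0 0 0;0.2 0 0 0;0.215 0 0 0;0.22 0 0 0"

```text
clock: 11.75
tool_pos: [0.4816, 0.2833, 0.0999]
eef_rot: [-0.257, 0.966, -0.001, 0.0]
contact_force: [4.3, -2.1, 4.8]
opening: 0.246
finger_force: 7.0
```

```bash
python3 st.py
```

```text
yaw -150.2 pos [0.4816 0.2833 0.0999] F [ 4.3 -2.1  4.8] M [-0.29 -0.93 -0.01] open mm 21.7 q7 0.5
```

>>> send_rows --rows "0.01 0 0 0;0.025 0 0 0;0.045 0 0 0;0.065 0 0 0;0.085 0 0 0;0.1 0 0 0;0.11 0 0 0;0.115 0 0 0;0.115 0 0 0"

```text
clock: 12.5
tool_pos: [0.452, 0.2659, 0.0999]
eef_rot: [-0.256, 0.967, -0.002, 0.0]
contact_force: [2.5, -3.6, 6.9]
opening: 0.244
finger_force: 7.0
```

```bash
python3 st.py
```

```text
yaw -150.3 pos [0.452  0.2659 0.0999] F [ 2.5 -3.6  6.9] M [-0.61 -0.78  0.  ] open mm 21.5 q7 0.42
```

>>> send_rows --rows "0.007 0 0 0;0.014 0 0 0;0.021 0 0 0;0.028 0 0 0;0.034 0 0 0;0.034 0 0 0"

```text
clock: 13.0
tool_pos: [0.4433, 0.2608, 0.0999]
eef_rot: [-0.256, 0.967, -0.002, 0.0]
contact_force: [3.1, -4.1, 7.2]
opening: 0.245
finger_force: 7.0
```

```bash
python3 st.py
```

```text
yaw -150.3 pos [0.4433 0.2608 0.0999] F [ 3.1 -4.1  7.2] M [-0.57 -0.85 -0.01] open mm 21.6 q7 0.39
```

>>> send_rows --rows "0.005 0 0 0;0.01 0 0 0;0.01 0 0 0"

```text
clock: 13.25
tool_pos: [0.4409, 0.2593, 0.0999]
eef_rot: [-0.256, 0.967, -0.002, 0.0]
contact_force: [4.1, -3.2, 7.4]
opening: 0.244
finger_force: 7.0
```

```bash
python3 st.py
```

```text
yaw -150.3 pos [0.4409 0.2593 0.0999] F [ 4.1 -3.2  7.4] M [-0.58 -0.93  0.04] open mm 21.5 q7 0.39
```

>>> send_rows --rows "0.004 0 0 0;0.008 0 0 0;0.008 0 0 0"

```text
clock: 13.5
tool_pos: [0.4403, 0.259, 0.1]
eef_rot: [-0.256, 0.967, -0.001, 0.002]
contact_force: [7.9, -1.1, 4.5]
opening: 0.248
finger_force: 7.0
```

```bash
python3 st.py
```

```text
yaw -150.3 pos [0.4403 0.259  0.1   ] F [ 7.9 -1.1  4.5] M [-0.21 -1.65  0.06] open mm 21.8 q7 0.38
```

The stop is felt at 115 mm travel, where the force rises. Releasing and lifting.

>>> send_rows --rows "0 0 0 0;0 0 0 0;0 0 0 0;0 0 0 0;0 0 -0.08 0;0 0 -0.2 0;0 0 -0.35 0;0 0 -0.5 0;0 0 -0.65 0;0 0 -0.65 0" --jaw -0.1

```text
clock: 14.33
tool_pos: [0.4387, 0.2627, 0.3002]
eef_rot: [-0.257, 0.966, 0.002, 0.004]
contact_force: [0.1, 0.8, -1.2]
opening: 0.552
finger_force: 0.0
```

```bash
python3 st.py
python3 - <<'E'
from h import *
p,P=cloud('wrist','w7');q,Q=cloud('top','t7')
a=cv2.resize(p[...,::-1],(400,300)); b=cv2.resize(q[90:270,200:400,::-1],(400,360))
c=np.zeros((360,800,3),np.uint8);c[:300,:400]=a;c[:,400:]=b;cv2.imwrite('pics/w7b.png',c)
E
```

```text
yaw -150.2 pos [0.4387 0.2627 0.3002] F [ 0.1  0.8 -1.2] M [ 0.19 -0.22 -0.06] open mm 48.6 q7 0.71
```

View pics/w7b.png

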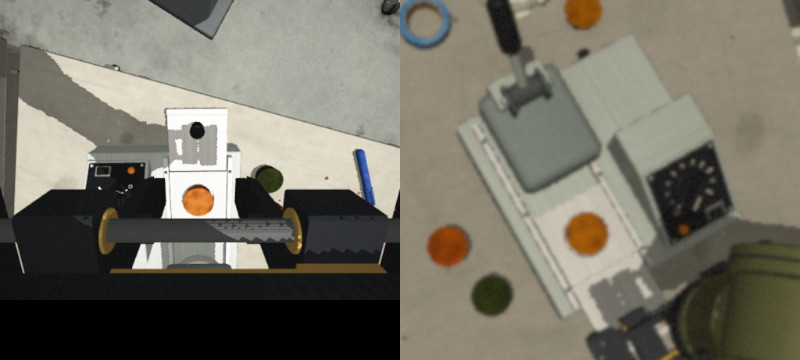

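The carriage is out with the cup (198,201 in the wrist half) standing in front of the head, and the bystanders are in place. I'll check the numbers.

```bash
python3 - <<'E'
from h import *
z=np.load('pics/w7.npz');P=z['P'];p=z['p'].astype(int);Z=P[...,2]
k=np.zeros(Z.shape,bool);k[150:185,235:270]=1;k&=(Z>.116)&(Z<.13)
g=P[k].mean(0);print('grip',k.sum(),g.round(4),'travel',np.linalg.norm(g[:2]-[.5381,.3147]))
o=(p[...,0]>p[...,2]+70);o[:230]=0;o[:,:225]=0;o[:,285:]=0;o&=Z>.1
C=P[o];rc,rr=cv2.minEnclosingCircle(C[:,:2].astype(np.float32));A=np.c_[C[:,:2],np.ones(len(C))];pl=np.linalg.lstsq(A,C[:,2],rcond=None)[0]
print('cup',len(C),rc,rr,C[:,2].min(),C[:,2].max(),'tilt',pl[:2],'grip-cup',np.linalg.norm(np.array(rc)-g[:2]))
z=np.load('pics/t7.npz');z0=np.load('pics/top0.npz')
for n,zz in(('t0',z0),('t7',z)):
    m=(abs(zz['P'][...,2]-.199)<.006);m[:,:220]=0;m[:,320:]=0;m[:110]=0;print(n,'head',zz['P'][m].mean(0).round(4))
q=z['p'];cv2.imwrite('pics/k7.png',cv2.resize(q[155:220,315:375,::-1],None,fx=9,fy=9,interpolation=cv2.INTER_CUBIC))
E
python3 ang.py t7 318 372 160 215|head -1
```

```text
grip 285 [0.4385 0.2582 0.1203] travel 0.11446155612374345
cup 23 (0.5451705455780029, 0.32286813855171204) 0.023219378665089607 0.10000713675721701 0.10096138344353955 tilt [-0.0077424  -0.00049446] grip-cup 0.12469334130489097
t0 head [0.6509 0.3855 0.1991]
t7 head [0.6507 0.3854 0.1992]
line pts 3 [3.57312107 5.34727292] [ 9.35641568 10.01151974] dir deg ACW from up 128.47105 (np.float32(5.9852915), np.float32(7.3736835)) mean dir from centre 138.0896084249606
```

View pics/k7.png

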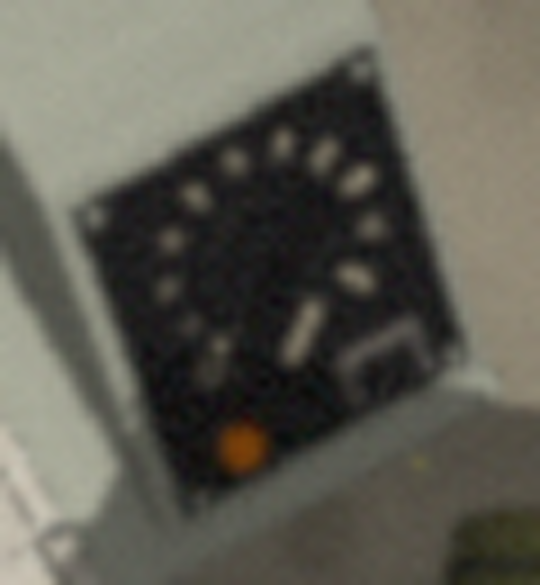

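The knob line (300,330) points at the off ring (212,370), allowing for the bar's height. Carriage travel is 114.5 mm, the cup is level, and the sealer moved less than 1 mm.

```bash
python3 -c "
from h import *
print(finish_job())"
```

```text
the job is handed in; nothing more can be done
None
```

The job is handed in: the knob is at its off stop, the carriage is out to its front stop (about 114.5 mm) with the cup standing level in its pocket, and the sealer moved less than 1 mm; the hand-in gave no verdict.

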